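Pack the tile row on the painting board

TASK

Three tiles lie in a row on the sloping painting board, and a gap is left between the end tile and the wooden batten beside it. Try the beech packing blocks in it by feel and leave the widest one that goes in without forcing, pushed fully home beside the tile, standing flat on the board and let go. The other three blocks must stand upright on the desk, clear of the board, and nothing else may be moved.

Things in the scene. Friction and masses are not known exactly. Their poses are not given: they have to be found in the camera images.
- board: Low sloping painting board of plywood, 150 x 296 mm, fixed to the desk; origin on the desk under its middle, z up, x towards its high edge. It faces away from the robot: its high edge is nearer to the robot. In the bed's frame (next) three porcelain tiles, 9 mm thick, 100 mm up the slope (x -50 to 50), each 70 mm wide, lie in a tight row that does not move, its other end under the other batten.
- bed: The board's upper face, sloping 27 deg (0.47 rad). x up the slope, z square out of the face, y level, from the batten at the gap towards the tiles. Origin on the face, at the inner foot of that batten, halfway up the tiles, 52 mm above the desk. The gap runs from y = 0 to the end tile's edge at y = 15 to 27 mm: the width differs at each start and is not reported. Its floor is at z = 0.
- batten_top (a point): Middle of the top of the wooden batten at the gap, which in the bed's frame fills y -22 to 0, x -50 to 75, and stands 18 mm above the face, so 9 mm above the tiles. A point on it at bed (0, -11, 18) mm.
- ledge_top (a point): Top of the wooden ledge along the board's low edge, 14 mm above the face, bed x -66 to -50 mm, on which the tiles' lower edges rest; it also closes the low end of the gap. The gap's upper end is open. This point: bed (-58, 0, 14) mm.
- block14: Plain beech packing block, 80 mm long (its x), 14 mm wide (its y), 40 mm high (z), edges all but sharp, about 31 g; stands on the desk on its 80 x 14 face. Origin: middle of its underside. The four blocks differ only in width (14, 17, 20, 23 mm); places and headings differ at each start.
- block17: Plain beech packing block, 80 mm long (its x), 17 mm wide (its y), 40 mm high (z), edges all but sharp, about 38 g; stands on the desk on its 80 x 17 face. Origin: middle of its underside.
- block20: Plain beech packing block, 80 mm long (its x), 20 mm wide (its y), 40 mm high (z), edges all but sharp, about 45 g; stands on the desk on its 80 x 20 face. Origin: middle of its underside.
- block23: Plain beech packing block, 80 mm long (its x), 23 mm wide (its y), 40 mm high (z), edges all but sharp, about 52 g; stands on the desk on its 80 x 23 face. Origin: middle of its underside.
- pigment_jar: Bystander, to be left where it is: small closed jar, 30 diameter x 40 high, among the blocks (mm); origin at its underside.
- teapot: Bystander, to be left where it is: blue and white porcelain teapot, 105 diameter, 132 high (mm); origin at its underside.
- caddy: Bystander, to be left where it is: square porcelain tea caddy, 62 x 62 x 149 high (mm); origin at its underside.
- yellow_jar: Bystander, to be left where it is: amber glass jar with yellow lid, 64 diameter x 85 high (mm); origin at its underside.
- saucer: Bystander, to be left where it is: white saucer, 110 diameter x 18 high (mm); origin at its underside.
- palette_knife: Bystander, to be left where it is: broad palette knife with dark handle, 190 long, blade about 60 wide, lying beyond the board (mm); origin at its underside.
- brush_rest: Bystander, to be left where it is: porcelain rest with three paint brushes lying on it, 240 long x 20 high (mm); origin at its underside.

How it is judged (in metres and radians):
At the end, for the whole second after the job is handed in: One block in the gap, down on the face within 2.5 mm, square to it (5 deg), in line with the batten (8 deg), within 30 mm of the tiles' middle, less than 4.2 mm of the gap left open (blocks go in 3 mm steps); the other three upright on the desk, not touching the board; all at rest (((z of block14 in the frame of bed between -0.0025 and 0.0025 m and x of block14 in the frame of bed between -0.03 and 0.03 m and y of block14 in the frame of bed between 0.0055 and 0.0127 m and angle between the z axis of block14 and the z axis of bed, either way round below 0.09 rad and angle between the x axis of block14 and the x axis of bed, either way round below 0.15 rad and y of last_tile in the frame of bed below 0.0532 m and linear speed of each of block14, block17, block20, block23 below 0.02 m/s and height (world z) of each of block17, block20, block23 below 0.01 m and angle between each of block17, block20, block23's own z axis and vertical below 0.15 rad and contact force between each of block17, block20, block23 and board below 0.1 N) or (z of block17 in the frame of bed between -0.0025 and 0.0025 m and x of block17 in the frame of bed between -0.03 and 0.03 m and y of block17 in the frame of bed between 0.007 and 0.0142 m and angle between the z axis of block17 and the z axis of bed, either way round below 0.09 rad and angle between the x axis of block17 and the x axis of bed, either way round below 0.15 rad and y of last_tile in the frame of bed below 0.0562 m and linear speed of each of block17, block14, block20, block23 below 0.02 m/s and height (world z) of each of block14, block20, block23 below 0.01 m and angle between each of block14, block20, block23's own z axis and vertical below 0.15 rad and contact force between each of block14, block20, block23 and board below 0.1 N) or (z of block20 in the frame of bed between -0.0025 and 0.0025 m and x of block20 in the frame of bed between -0.03 and 0.03 m and y of block20 in the frame of bed between 0.0085 and 0.0157 m and angle between the z axis of block20 and the z axis of bed, either way round below 0.09 rad and angle between the x axis of block20 and the x axis of bed, either way round below 0.15 rad and y of last_tile in the frame of bed below 0.0592 m and linear speed of each of block20, block14, block17, block23 below 0.02 m/s and height (world z) of each of block14, block17, block23 below 0.01 m and angle between each of block14, block17, block23's own z axis and vertical below 0.15 rad and contact force between each of block14, block17, block23 and board below 0.1 N) or (z of block23 in the frame of bed between -0.0025 and 0.0025 m and x of block23 in the frame of bed between -0.03 and 0.03 m and y of block23 in the frame of bed between 0.01 and 0.0172 m and angle between the z axis of block23 and the z axis of bed, either way round below 0.09 rad and angle between the x axis of block23 and the x axis of bed, either way round below 0.15 rad and y of last_tile in the frame of bed below 0.0622 m and linear speed of each of block23, block14, block17, block20 below 0.02 m/s and height (world z) of each of block14, block17, block20 below 0.01 m and angle between each of block14, block17, block20's own z axis and vertical below 0.15 rad and contact force between each of block14, block17, block20 and board below 0.1 N))).
It fails at once if a block is forced: jammed or pressed against the board, batten or tiles with more than 75 N in all (contact force between any of block14, block17, block20, block23 and board above 75 N).
It fails at once if the board or tiles are struck by the arm with more than 40 N (contact force between the arm and board above 40 N).
It fails at once if a bystander is moved by more than 25 mm (distance of any of pigment_jar, teapot, caddy, yellow_jar, saucer, palette_knife, brush_rest from where it was at the start of the episode above 0.025 m).
It also fails if it takes over 67 s, if anything falls off the work surface, if the arm or the gripper's body presses on something with over 40 N, if the wrist force passes 120 N, or if a joint passes its speed limit or range.

ROBOT

A 6-joint arm with a two-finger parallel gripper is mounted at the origin on the work surface. World frame = base frame: x ahead of the robot, y to its left, z up, the work surface at z = 0. Lengths are in mm, angles in rad, forces in N, time in s.
With the tool pointing down it reaches from about 275 to 1000 mm from the base axis. Payload 8.4 kg.
Tool frame: the origin (TCP) lies between the finger pads; the fingertips stand 22 mm ahead of it and the grasp point (between the pads) lies 3 mm ahead of it (r.nose_length is the z of the fingertips in the tool frame, in mm); z points along the fingers, y is the line along which they close (so a half turn about z gives the same grasp; the last joint's range is limited). The gripper opens to 85 mm and grips with 20 to 120 N. Pads are 22 mm wide; open, the fingers measure 114 mm over their backs; the gripper's body (76 mm by 85 mm) begins 54 mm behind the grasp point. The pads swing forward as they close: fully open they stand 13 mm farther back than shut.
Start: joints at [1.179, 0.353, 1.633, -0, 1.155, -0.002], TCP at [237.501, 578.119, 253.281] pointing down, gripper open.
Joint ranges: [-2.63, 2.63], [-0.92, 2.1], [0.06, 2.66], [-1.3, 4.44], [0, 2.69], [-3.02, 3.02]. Speed limits (rad/s): [2.22, 2.22, 2.79, 3.14, 3.14, 3.14].

INTERFACE

Orientations are given as [roll, pitch, yaw] about the fixed x, y, z axes, in that order (R = Rz(yaw) Ry(pitch) Rx(roll)).
In Python, from rig import r gives the robot as it stands.
- The arm moves only by the shell command python3 steer.py 'ROWS' [FORCE]. ROWS is rows parted by semicolons, their numbers by spaces, 1 to 5 of them, each of 7 numbers: a rotation vector rx, ry, rz in rad, then dx, dy, dz in mm, then the opening from 0.0 (shut) to 1.0 (fully open); each row shifts and turns the commanded pose from where the row before left it, along the tool's axes as they then stand; what a row does not reach is not made up. A row lasts 1/12 s, in which the tool goes at most 41.7 mm and 0.125 rad, less where a joint would pass 70% of its speed; a pose out of reach is approached as far as the arm can. The fingers move at their own pace and stop on an object; FORCE is the grip in N (left out, the last holds). Time passes only in rows, so rows that do not move let the fingers close. It prints the time, the measured TCP pose, the force, the opening and the grip force at its end.
- r.sense(): the state, without advancing time (a new reading comes with each control period).
- r.grab_frame(name): name is "side" or "top" or "wrist"; returns the picture (480x640x3 uint8, red, green, blue); there is no depth.
- r.camera_params(name): a dict with "fx", "fy", "cx", "cy" (pixels), "rvec" (rotation vector, rad) and "tvec" (3), from world to camera coordinates, as OpenCV has them. Camera axes: x right, y down, z forward; pixel columns grow to the right and rows downward; lengths in mm; the calibration is good to about 2 mm. A picture is of the moment at which its call begins: read the wrist's pose just before it. camera_params takes no time and is no camera call; for the wrist camera it gives the pose at the moment of the call.
- r.sign_off(): hands the job in; it is judged then, once.
The state is a dict: "clock": time; "qpos": joint angles; "qvel": joint speeds; "joint_efforts": joint torques, N m; "eef_pos": TCP position; "tcp_rot": TCP orientation; "contact_force": force on the tool from outside, world axes, zero at the start; "wrist_torque": the same for the moment, N m; "opening": opening from 0.0 (shut) to 1.0 (fully open); "grasp_force": force on a finger pad.
Only numpy, scipy, OpenCV 4.12 (cv2) and the standard library are available. Lean on these libraries where they do the work, as an engineer would, in place of code of your own. Each camera call takes 0.05 s, during which the arm holds its last target. There are 200 camera calls.

## Working session

There is one attempt and no reset: what is moved stays moved. The work goes in short steps, Python scripts to look and compute and a shell command to move; the robot and the scene stay as the last step left them, time stands still between calls to the robot, and variables do not carry over. Pictures are saved under pics/ and viewed, at most 10 in all, crops included, and the job is handed in when it is done.

```bash
ls; mkdir -p pics; python3 - <<'E'
from rig import r
import cv2
s=r.sense();print(s)
for n in("top","side","wrist"):
    im=r.grab_frame(n);cv2.imwrite(f"pics/{n}0.png",im[:,:,::-1]);print(n,r.camera_params(n))
E
```

```text
pics
rig.py
steer.py
{'clock': 0.0, 'qpos': array([ 1.17857773e+00,  3.53659206e-01,  1.63414948e+00, -2.03240647e-05,
        1.15520844e+00, -2.39011907e-03]), 'qvel': array([ 2.17786879e-04, -1.02817266e-06,  1.71728530e-03,  1.39587185e-03,
       -1.14012794e-03, -1.68034543e-03]), 'joint_efforts': array([-1.22715701e-03, -6.05254126e+01, -3.42060256e+01, -1.13157630e-04,
        9.48703353e-03, -8.67748156e-06]), 'eef_pos': array([237.34348732, 577.68613277, 252.5481954 ]), 'tcp_rot': array([-3.14016814e+00,  1.51776544e-05,  2.75177241e+00]), 'contact_force': array([-0.36784451, -0.13927835,  0.81125491]), 'wrist_torque': array([-0.05326143, -0.01609577,  0.010549  ]), 'grasp_force': 0.0, 'opening': 1.0032003311242093}
top {'fx': 508.620464187585, 'fy': 508.620464187585, 'cx': 316.01342567595213, 'cy': 234.05758204306784, 'rvec': array([ 2.21923719, -2.20935091,  0.06419249]), 'tvec': array([ -20.26483658,  499.51404568, 1375.79165119])}
side {'fx': 475.5587195187176, 'fy': 475.5587195187176, 'cx': 331.707692504877, 'cy': 235.30543169610266, 'rvec': array([ 2.36156496, -0.40693477,  0.18696632]), 'tvec': array([-485.68069247,  157.31597965, 1106.50008779])}
wrist {'fx': 356.75076170280363, 'fy': 356.75076170280363, 'cx': 317.21005245133756, 'cy': 231.38893553563136, 'rvec': array([-2.4130445 , -1.61750406, -0.22081585]), 'tvec': array([-624.99399964,  -35.52769186,  377.58446264])}
```
View pics/top0.png

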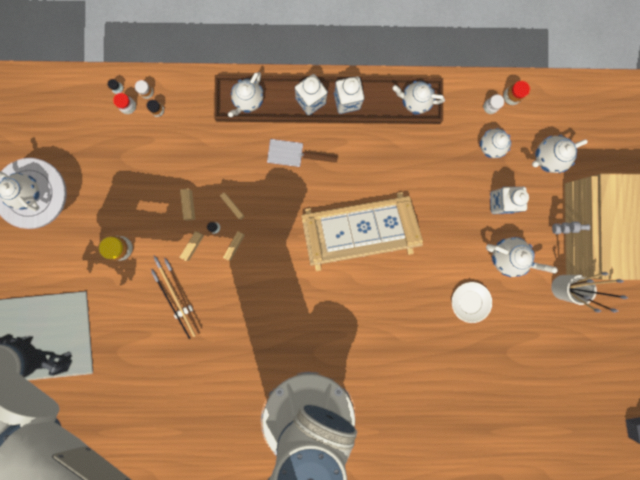

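View pics/side0.png

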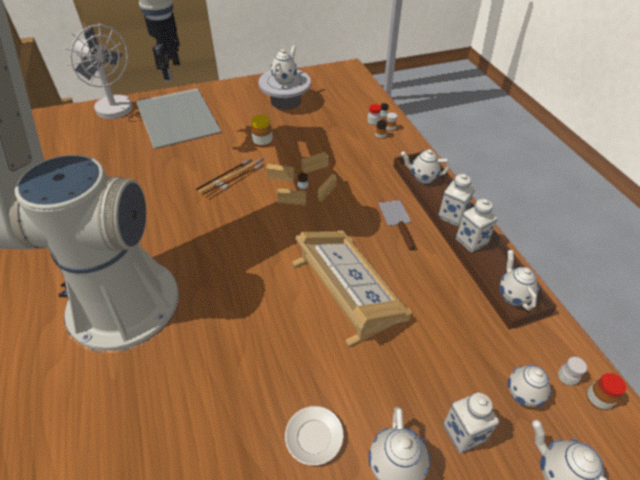

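The top view shows the four blocks at about (188,204), (231,206), (191,247) and (233,245), with the small jar at (213,228) between them. The board is centred near (362,231), and its gap end is on the left, by the batten at about (312,240). The side view agrees.

```bash
cat > h.py <<'E'
import numpy as np,cv2
from scipy.spatial.transform import Rotation as Ro
def ray(c,uv):
    R=Ro.from_rotvec(c['rvec']).as_matrix(); o=-R.T@c['tvec']
    uv=np.atleast_2d(uv).astype(float)
    d=np.c_[(uv[:,0]-c['cx'])/c['fx'],(uv[:,1]-c['cy'])/c['fy'],np.ones(len(uv))]@R
    return o,d
def onz(c,uv,z):
    o,d=ray(c,uv); return o+d*((z-o[2])/d[:,2])[:,None]
def proj(c,P):
    q=np.atleast_2d(P).astype(float)@Ro.from_rotvec(c['rvec']).as_matrix().T+c['tvec']
    return np.c_[q[:,0]/q[:,2]*c['fx']+c['cx'],q[:,1]/q[:,2]*c['fy']+c['cy']]
def tri(c1,uv1,c2,uv2):
    A=np.zeros((3,3));b=np.zeros(3);L=[]
    for c,uv in((c1,uv1),(c2,uv2)):
        o,d=ray(c,uv);d=d[0]/np.linalg.norm(d[0]);M=np.eye(3)-np.outer(d,d);A+=M;b+=M@o;L.append((M,o))
    p=np.linalg.solve(A,b);return p,max(np.linalg.norm(M@(p-o)) for M,o in L)
def todelta(s,pos,rpy):
    "tool-axis shift and rotation vector from the sensed pose to a target pose"
    R=Ro.from_euler('xyz',s['tcp_rot']);T=Ro.from_euler('xyz',rpy)
    return (R.inv()*T).as_rotvec().round(4),R.inv().apply(np.array(pos)-s['eef_pos']).round(1)
E
python3 - <<'E'
from h import *
from rig import r
np.set_printoptions(precision=1,suppress=True)
c=r.camera_params("top")
for u in[(188,204),(231,206),(191,247),(233,245),(213,228)]:print(onz(c,u,40))
for u in[(303,208),(312,270),(422,250),(362,231),(312,240)]:print(onz(c,u,50))
c=r.camera_params("wrist");R=Ro.from_rotvec(c['rvec']).as_matrix();s=r.sense()
T=Ro.from_euler('xyz',s['tcp_rot']).as_matrix()
print("cam in tool",T.T@(-R.T@c['tvec']-s['eef_pos']),T.T@R.T)
E
```

```text
[[576.6 322.6  40. ]]
[[572.  208.9  40. ]]
[[462.6 313.3  40. ]]
[[468.4 202.6  40. ]]
[[513.2 255.9  40. ]]
[[567.   17.6  50. ]]
[[403.3  -6.9  50. ]]
[[ 457.2 -298.4   50. ]]
[[ 506.8 -138.9   50. ]]
[[482.4  -6.6  50. ]]
cam in tool [  67.8    0.8 -119.3] [[-0.  -1.  -0.3]
 [ 1.   0.  -0. ]
 [ 0.  -0.3  1. ]]
```

View pics/wrist0.png

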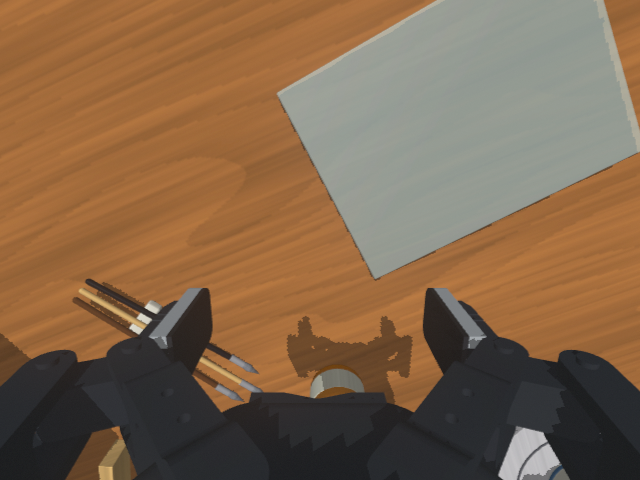

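The wrist view shows the grey plate and the brushes, with the fingers at the bottom of the frame. Next I move over the blocks.

```bash
R='0 0 0 -34.8 -16.8 0 1'; python3 steer.py '0 0 0 -34.8 -16.8 0 1;0 0 0 -34.8 -16.8 0 1;0 0 0 -34.8 -16.8 0 1;0 0 0 -34.8 -16.8 0 1;0 0 0 -34.8 -16.8 0 1'; python3 steer.py '0 0 0 -34.8 -16.8 0 1;0 0 0 -34.8 -16.8 0 1;0 0 0 -34.8 -16.8 0 1;0 0 0 -34.8 -16.8 0 1;0 0 0 -34.8 -16.8 0 1'; python3 steer.py '0 0 0 -34.8 -16.8 0 1;0 0 0 0 0 0 1;0 0 0 0 0 0 1'
python3 - <<'E'
from rig import r
import cv2,pickle
c=r.camera_params("wrist");im=r.grab_frame("wrist");cv2.imwrite("pics/w1.png",im[:,:,::-1]);pickle.dump(c,open("w1.pkl","wb"))
print(r.sense()['qpos'])
E
```

```text
clock: 0.57
eef_pos: [367.2, 432.8, 253.1]
tcp_rot: [-3.141, -0.0, 2.752]
contact_force: [1.1, -0.4, 0.2]
opening: 0.998
grasp_force: 0.0
clock: 0.98
eef_pos: [496.4, 288.8, 253.2]
tcp_rot: [-3.141, -0.0, 2.752]
contact_force: [0.2, 0.4, -0.3]
opening: 0.999
grasp_force: 0.0
clock: 1.23
eef_pos: [522.4, 260.0, 253.0]
tcp_rot: [-3.141, -0.0, 2.748]
contact_force: [-0.6, 0.6, -0.3]
opening: 1.0
grasp_force: 0.0
[ 4.61450463e-01  2.89188701e-01  1.72499325e+00  4.23521223e-04
  1.12821951e+00 -7.17708562e-01]
```

View pics/w1.png

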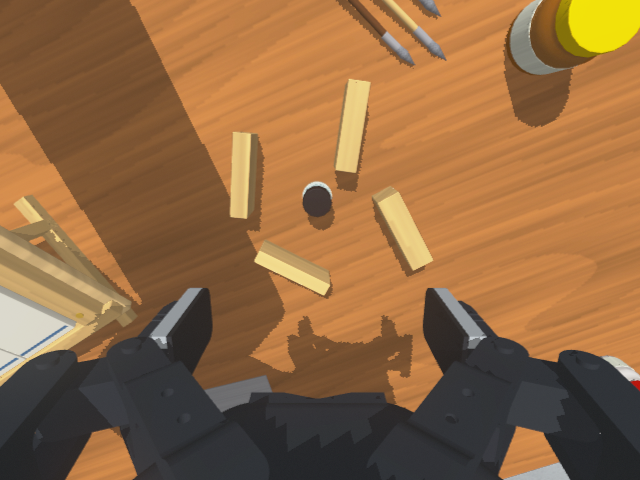

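The wrist view shows all four blocks, at about (352,126), (243,175), (403,229) and (293,268). The jar is at (317,199) and the gap-end batten is at the far left. I'll take a second view from a shifted place for heights, then one over the board.

```bash
python3 steer.py '0 0 -0.1 0 0 0 1;0 0 -0.1 0 0 0 1;0 0 -0.1 0 0 0 1;0 0 -0.0935 0 0 0 1;0 0 0 0 -40 0 1'; python3 steer.py '0 0 0 0 -40 0 1;0 0 0 0 0 0 1;0 0 0 0 0 0 1' 
cat > cap.py <<'E'
from rig import r
import cv2,pickle,sys
n=sys.argv[1];c=r.camera_params("wrist");im=r.grab_frame("wrist");cv2.imwrite(f"pics/{n}.png",im[:,:,::-1]);pickle.dump(c,open(f"{n}.pkl","wb"))
E
python3 cap.py w2
python3 steer.py '0 0 0 0 -40 0 1;0 0 0 0 -40 0 1;0 0 0 0 -40 0 1;0 0 0 0 -40 0 1;0 0 0 0 -20 0 1'; python3 steer.py '0 0 0 0 0 0 1;0 0 0 0 0 0 1'; python3 cap.py w3
cat >> h.py <<'E'
def blocks(im):
    "light wood top faces -> minAreaRects"
    hsv=cv2.cvtColor(im,cv2.COLOR_BGR2HSV)
    m=cv2.inRange(hsv,(18,60,190),(32,150,255))
    m=cv2.morphologyEx(m,cv2.MORPH_OPEN,np.ones((3,3)))
    out=[]
    for k in cv2.findContours(m,cv2.RETR_EXTERNAL,cv2.CHAIN_APPROX_NONE)[0]:
        a=cv2.contourArea(k)
        if a>500: out.append((a,cv2.minAreaRect(k)))
    return out,m
E
python3 - <<'E'
from h import *
for n in("w1","w2"):
    im=cv2.imread(f"pics/{n}.png");o,m=blocks(im)
    print(n,*[(a,[[round(float(t),1) for t in np.atleast_1d(x)] for x in q]) for a,q in o],sep="\n")
im=cv2.imread("pics/w1.png");h=cv2.cvtColor(im,cv2.COLOR_BGR2HSV)
for u in[(352,126),(346,90),(243,175),(403,229),(293,268)]:print(h[u[1],u[0]])
E
```

```text
clock: 1.7
eef_pos: [521.0, 227.3, 253.3]
tcp_rot: [3.139, 0.001, -3.127]
contact_force: [0.7, -1.1, 0.2]
opening: 1.0
grasp_force: 0.0
clock: 1.95
eef_pos: [520.8, 181.5, 253.3]
tcp_rot: [3.141, -0.0, -3.139]
contact_force: [1.2, 0.2, 0.7]
opening: 0.999
grasp_force: 0.0
clock: 2.42
eef_pos: [522.3, 0.3, 253.4]
tcp_rot: [-3.141, 0.0, -3.137]
contact_force: [-0.3, 0.2, 0.5]
opening: 0.998
grasp_force: 0.0
clock: 2.58
eef_pos: [522.6, 2.4, 253.3]
tcp_rot: [3.141, 0.0, -3.139]
contact_force: [0.4, -0.3, 0.0]
opening: 1.001
grasp_force: 0.0
w1
(2248.5, [[48.0, 300.8], [102.5, 76.2], [67.9]])
(1330.5, [[293.1, 269.7], [78.8, 19.6], [25.6]])
(1113.0, [[53.7, 273.3], [130.5, 16.6], [31.0]])
(1758.0, [[404.5, 229.8], [79.6, 23.8], [62.9]])
(1403.5, [[239.7, 174.9], [18.0, 85.7], [2.7]])
(1871.5, [[352.5, 125.4], [22.1, 92.1], [8.3]])
w2
(1183.0, [[345.6, 258.0], [78.4, 16.8], [49.7]])
(1615.0, [[465.0, 260.5], [77.0, 22.0], [90.0]])
(1504.0, [[342.5, 148.7], [18.3, 89.1], [28.6]])
(1805.5, [[465.6, 148.1], [20.9, 92.7], [33.9]])
(1251.0, [[111.6, 156.2], [127.9, 12.9], [57.1]])
(4868.0, [[57.7, 162.2], [152.4, 91.3], [70.1]])
[ 22 112 235]
[ 18 119 175]
[ 19 117 227]
[ 22 111 236]
[ 23 104 243]
```

View pics/w3.png

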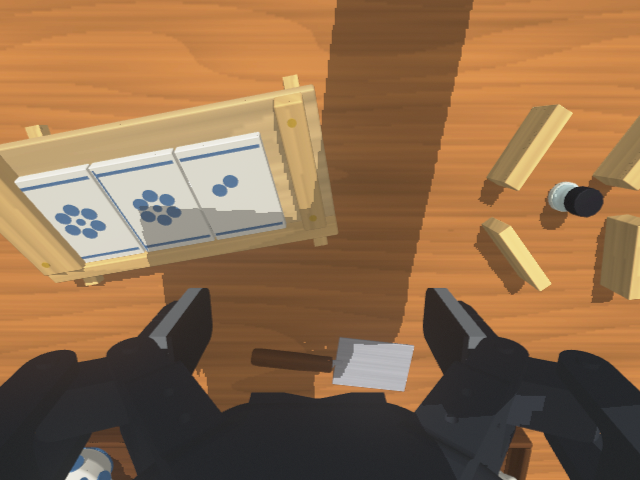

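The board is in view. The end tile's right edge runs from (262,135) to (285,227), and the batten's inner edge from about (277,100) to (307,215). Both the gap and the low ledge are visible.

```bash
python3 - <<'E'
from h import *
import pickle
np.set_printoptions(precision=2,suppress=True)
c1,c2=[pickle.load(open(f"w{i}.pkl","rb")) for i in(1,2)]
def get(n):
    return [q for a,q in blocks(cv2.imread(f"pics/{n}.png"))[0] if q[0][0]>200]
A,B=get("w1"),get("w2")
for q in A:
    p0=onz(c1,q[0],40)[0]
    k=min(B,key=lambda b:np.linalg.norm(onz(c2,b[0],40)[0]-p0))
    p,e=tri(c1,q[0],c2,k[0]); 
    for c,x in((c1,q),(c2,k)):
        b=onz(c,cv2.boxPoints(x),40)
        e1,e2=b[1]-b[0],b[2]-b[1]
        L,S=(e1,e2) if np.linalg.norm(e1)>np.linalg.norm(e2) else (e2,e1)
        print(p,"err %.1f"%e,"c",b.mean(0)[:2],"L %.1f W %.1f yaw %.3f"%(np.linalg.norm(L),np.linalg.norm(S),np.arctan2(L[1],L[0])%np.pi))
c=cv2.imread("pics/w3.png")[70:290,220:360]
cv2.imwrite("pics/w3c.png",cv2.resize(c,None,fx=2.7,fy=2.7,interpolation=cv2.INTER_CUBIC))
E
```

```text
[577.41 210.94  29.38] err 0.2 c [574.02 213.61] L 78.6 W 20.6 yaw 0.703
[577.41 210.94  29.38] err 0.2 c [574.57 210.62] L 80.9 W 16.5 yaw 0.695
[577.41 329.54  37.59] err 0.4 c [578.08 329.31] L 81.1 W 21.9 yaw 0.124
[577.41 329.54  37.59] err 0.4 c [577.38 328.59] L 81.8 W 21.1 yaw 0.122
[468.45 204.81  38.04] err 0.0 c [469.49 204.69] L 79.4 W 16.1 yaw 2.635
[468.45 204.81  38.04] err 0.0 c [469.42 204.16] L 78.6 W 16.2 yaw 2.643
[467.59 317.86  36.92] err 0.1 c [468.54 316.95] L 78.6 W 19.1 yaw 2.615
[467.59 317.86  36.92] err 0.1 c [468.56 316.09] L 78.4 W 19.2 yaw 2.614
```

View pics/w3c.png

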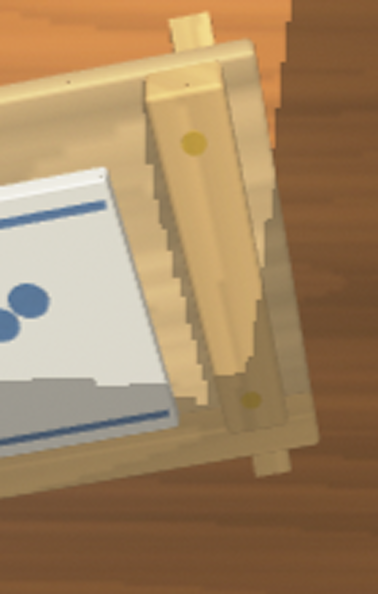

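Top heights come out near 38 mm, consistent with 40. Reading the widths:

| Block | Position (x, y) |
|---|---|
| 14 | (574, 211) |
| 17 | (469, 204) |
| 20 | (468, 316) |
| 23 | (578, 329) |

The crop shows the gap's upper end at about (105..148,100..170) and its low end at (177..225,425). Next I take two closer views of the gap for triangulation.

```bash
python3 steer.py '0 0 0 18.5 14 30 1;0 0 0 18.5 14 30 1;0 0 0 0 0 0 1;0 0 0 0 0 0 1' | head -2; python3 cap.py w4; python3 steer.py '0 0 0 0 -35 0 1;0 0 0 0 -35 0 1;0 0 0 0 -30 0 1;0 0 0 0 0 0 1;0 0 0 0 0 0 1' | head -2; python3 cap.py w5
python3 - <<'E'
import cv2,numpy as np,pickle
from h import *
L=[]
for n in("w4","w5"):
    c=pickle.load(open(n+".pkl","rb"));u,v=proj(c,[480,-15,60])[0].astype(int);print(n,u,v)
    x0=max(0,min(640-200,u-100));y0=max(0,min(330,v-150));print("origin",x0,y0)
    L.append(cv2.resize(cv2.imread(f"pics/{n}.png")[y0:y0+300,x0:x0+200],None,fx=2,fy=2,interpolation=cv2.INTER_CUBIC))
cv2.imwrite("pics/pair.png",np.hstack([a[:600] for a in L]))
E
```

```text
clock: 2.97
eef_pos: [483.5, 31.7, 192.0]
clock: 3.43
eef_pos: [487.4, -71.5, 194.7]
w4 252 222
origin 152 72
w5 394 216
origin 294 66
```

View pics/pair.png

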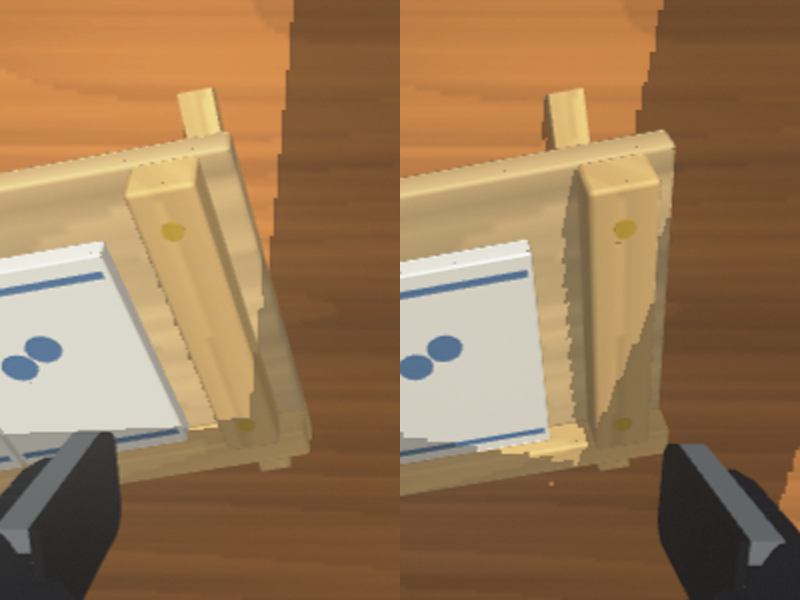

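In the pair, the left panel (w4) shows the batten top's inner corners at about (127,197) and (222,445), and the tile's edge corners at (104,260) and (187,435). In the right panel (w5) the batten corners are at (582,193) and (597,446), and the tile corners at (530,257) and (549,433).

```bash
python3 - <<'E'
from h import *
import pickle
np.set_printoptions(precision=1,suppress=True)
c4,c5=[pickle.load(open(f"w{i}.pkl","rb")) for i in(4,5)]
P={'bUI':((127,197),(582,193)),'bUO':((193,187),(659,184)),'bLI':((222,445),(597,446)),'bLO':((277,440),(654,440)),
'tU':((104,260),(530,257)),'tL':((187,435),(549,433))}
X={}
for k,(a,b) in P.items():
    a=np.array(a)/2+(152,72);b=(np.array(b)-(400,0))/2+(294,66)
    X[k],e=tri(c4,a,c5,b);print(k,X[k],"%.1f"%e)
    P[k]=(a,b)
ex=X['bUI']-X['bLI'];print("batten len",np.linalg.norm(ex),"slope",np.arcsin(ex[2]/np.linalg.norm(ex)),"yaw bedx",np.arctan2(ex[1],ex[0]))
et=X['tU']-X['tL'];print("tile len",np.linalg.norm(et),"slope",np.arcsin(et[2]/np.linalg.norm(et)),"yaw",np.arctan2(et[1],et[0]))
# gradients along pixel rows of w5, w4 for the tile edge & batten edge
for n,c,dx,rows in(("w4",c4,(152,72),None),("w5",c5,(294,66),None)):
    g=cv2.imread(f"pics/{n}.png")
    i=0 if n=="w4" else 1
    for t in(.25,.5,.75):
        q=P['tU'][i]*(1-t)+P['tL'][i]*t; v=int(round(q[1]));u=int(round(q[0]))
        print(n,v,u,g[v,u-8:u+32].sum(1).tolist())
E
```

```text
bUI [438.7 -29.9  93.2] 0.3
bUO [435.3  -8.6  99.5] 0.0
bLI [541.6 -10.8  50.9] 0.5
bLO [538.3  11.3  52.6] 0.3
tU [461.1 -43.3  77.9] 0.3
tL [543.7 -27.8  35.6] 0.3
batten len 112.89254957734789 slope 0.3838603872221488 yaw bedx -2.957569172762566
tile len 94.03816031752287 slope 0.46665597712699186 yaw -2.955731476178816
w4 224 214 [642, 640, 641, 639, 638, 641, 638, 606, 528, 468, 462, 457, 469, 499, 503, 504, 505, 505, 508, 507, 509, 510, 514, 515, 516, 520, 519, 517, 522, 507, 451, 435, 472, 473, 475, 477, 479, 481, 483, 485]
w4 246 225 [640, 640, 642, 639, 640, 638, 629, 579, 474, 466, 453, 465, 494, 492, 496, 503, 508, 519, 521, 522, 520, 520, 519, 519, 516, 517, 515, 484, 412, 435, 465, 470, 471, 472, 479, 481, 482, 486, 487, 477]
w4 268 235 [639, 638, 639, 641, 639, 638, 638, 603, 498, 465, 455, 459, 501, 528, 527, 528, 525, 525, 525, 525, 523, 523, 524, 522, 521, 520, 520, 492, 429, 464, 469, 471, 476, 478, 478, 483, 486, 480, 469, 459]
w5 216 361 [607, 608, 609, 609, 608, 607, 608, 607, 554, 444, 468, 467, 468, 469, 469, 469, 472, 474, 470, 470, 475, 475, 443, 342, 350, 359, 347, 347, 348, 348, 349, 339, 308, 287, 283, 282, 303, 359, 399, 427]
w5 238 364 [608, 607, 608, 607, 605, 607, 603, 569, 485, 489, 488, 494, 496, 499, 498, 497, 497, 495, 495, 493, 493, 491, 455, 348, 348, 346, 348, 348, 347, 335, 293, 280, 279, 287, 322, 373, 412, 439, 442, 441]
w5 260 366 [606, 605, 607, 609, 607, 608, 606, 592, 544, 507, 506, 504, 504, 503, 503, 503, 500, 500, 498, 497, 465, 374, 369, 353, 354, 353, 351, 351, 339, 292, 280, 278, 292, 338, 388, 425, 441, 443, 445, 447]
```

```bash
cat > bed.py <<'E'
from h import *
import pickle
c4,c5=[pickle.load(open(f"w{i}.pkl","rb")) for i in(4,5)]
T4=[(213.6,224),(224.25,246),(234.5,268)];T5=[(361.3,216),(363.3,238),(365.75,260)]
B4=[(237.5,224),(245.5,246),(255.3,268)];B5=[(390,216),(390.8,238),(391.2,260)]
F5=[(384.5,216),(385.6,238),(386.6,260)];TF4=[(218.7,224),(228.7,246),(238.7,268)]
def axes(psi,sl=.47):
    ex=np.array([np.cos(sl)*np.cos(psi),np.cos(sl)*np.sin(psi),np.sin(sl)]);ey=np.array([-np.sin(psi),np.cos(psi),0])
    return np.array([ex,ey,np.cross(ex,ey)])
psi=-2.957;E=axes(psi);n=E[2]
def onp(c,uv,h):
    o,d=ray(c,uv);return (o+d*((h-o@n)/(d@n))[:,None])@E.T
E
python3 - <<'E'
from bed import *
from scipy.optimize import brentq
np.set_printoptions(precision=2,suppress=True)
def f(h,a,b):return onp(c4,a,h)[:,1].mean()-onp(c5,b,h)[:,1].mean()
ht=brentq(lambda h:f(h,T4,T5),-300,100);hb=brentq(lambda h:f(h,B4,B5),-300,100)
print("h tile",ht,"h batten",hb)
for nm,c,a,h in(("T4",c4,T4,ht),("T5",c5,T5,ht),("B4",c4,B4,ht+9),("B5",c5,B5,ht+9),("F5",c5,F5,ht-9),("TF4",c4,TF4,ht-9)):print(nm,onp(c,a,h)[:,:2].ravel())
# x of end features
for nm,c,uv,h in(("tileU",c4,(204,202),ht),("tileU5",c5,(359,194.5),ht),("tileL4",c4,(245.5,289.5),ht),("tileL5",c5,(368.5,282.5),ht),("batU4",c4,(215.5,170.5),ht+9),("batU5",c5,(385,162.5),ht+9)):print(nm,onp(c,[uv],h))
E
```

```text
Traceback (most recent call last):
ValueError: f(a) and f(b) must have different signs
```

```bash
cat > gap.py <<'E'
from bed import *
from scipy.optimize import brentq
np.set_printoptions(precision=2,suppress=True)
def f(h,a,b):return onp(c4,a,h)[:,1].mean()-onp(c5,b,h)[:,1].mean()
ht=brentq(lambda h:f(h,T4,T5),150,350);hb=brentq(lambda h:f(h,B4,B5),150,350)
print("h tile",ht,"h batten",hb)
for nm,c,a,h in(("T4",c4,T4,ht),("T5",c5,T5,ht),("B4",c4,B4,ht+9),("B5",c5,B5,ht+9),("F5",c5,F5,ht-9),("TF4",c4,TF4,ht-9)):print(nm,onp(c,a,h)[:,:2].ravel())
for nm,c,uv,h in(("tileU",c4,(204,202),ht),("tileU5",c5,(359,194.5),ht),("tileL4",c4,(245.5,289.5),ht),("tileL5",c5,(368.5,282.5),ht),("batU4",c4,(215.5,170.5),ht+9),("batU5",c5,(385,162.5),ht+9)):print(nm,onp(c,[uv],h))
E
python3 gap.py
```

```text
h tile 272.14516851843075 h batten 280.48463352678743
T4 [-380.95  127.45 -403.01  127.34 -427.77  127.52]
T5 [-379.72  127.29 -401.43  127.54 -425.94  127.47]
B4 [-377.42  108.4  -398.39  109.19 -422.3   108.77]
B5 [-376.33  109.09 -397.26  109.05 -420.73  109.31]
F5 [-391.66  109.37 -414.64  109.32 -440.48  109.36]
TF4 [-388.83  127.72 -411.88  127.87 -437.84  128.05]
tileU [[-361.38  126.88  272.15]]
tileU5 [[-360.65  127.31  272.15]]
tileL4 [[-455.39  126.93  272.15]]
tileL5 [[-454.46  127.18  272.15]]
batU4 [[-334.72  108.24  281.15]]
batU5 [[-333.6   110.99  281.15]]
```

The lines agree well. The tile edge is at y = 127.5 and the batten at y = 109.2, so the gap is about 18.3 mm and block 17 is the candidate. Now I work out the approach to it.

```bash
python3 - <<'E'
from h import *
from rig import r
import pickle
s=r.sense();print(s['eef_pos'],s['tcp_rot'],r.nose_length)
print(onz(pickle.load(open("w1.pkl","rb")),(317,202),40))
T=[np.pi,0,2.64]
print(todelta(s,s['eef_pos'],T)[0])
s2=dict(s);s2['tcp_rot']=T;print(todelta(s2,[469,204.5,113],T)[1])
E
```

```text
[487.0596292  -70.61140707 194.40748396] [-3.14155114e+00  2.38224846e-03 -3.13908438e+00] 22.0
[[519.34942322 261.65519586  40.        ]]
[0.0006 0.0023 0.5041]
[148.1 232.5  81.4]
```

```bash
python3 steer.py '0 0 0.1008 0 0 0 0.4;0 0 0.1008 0 0 0 0.4;0 0 0.1008 0 0 0 0.4;0 0 0.1008 0 0 0 0.4;0 0 0.1008 0 0 0 0.4' 25 | head -3; python3 steer.py '0 0 0 21.2 33.2 0 0.4;0 0 0 21.2 33.2 0 0.4;0 0 0 21.2 33.2 0 0.4;0 0 0 21.2 33.2 0 0.4;0 0 0 21.2 33.2 0 0.4' | head -3;  python3 steer.py '0 0 0 21.2 33.2 0 0.4;0 0 0 21.2 33.2 20 0.4;0 0 0 0 0 30 0.4;0 0 0 0 0 31 0.4;0 0 0 0 0 0 0.4'; python3 steer.py '0 0 0 0 0 0 0.4;0 0 0 0 0 0 0.4'
python3 - <<'E'
from h import *
from rig import r
import pickle
c=r.camera_params("wrist");im=r.grab_frame("wrist")[:,:,::-1].copy();cv2.imwrite("pics/w6.png",im);pickle.dump(c,open("w6.pkl","wb"))
s=r.sense();T=[np.pi,0,2.64];print(todelta(s,[469,204.5,43],T))
for a,q in blocks(im)[0]:
    b=onz(c,cv2.boxPoints(q),40);e1,e2=b[1]-b[0],b[2]-b[1]
    L,S=(e1,e2) if np.linalg.norm(e1)>np.linalg.norm(e2) else (e2,e1)
    print(q,b.mean(0)[:2],np.linalg.norm(L),np.linalg.norm(S),np.arctan2(L[1],L[0])%np.pi)
E
```

```text
clock: 3.9
eef_pos: [486.5, -69.1, 193.9]
tcp_rot: [3.141, 0.001, 2.638]
clock: 4.32
eef_pos: [472.1, 129.3, 194.1]
tcp_rot: [3.14, 0.001, 2.642]
clock: 4.73
eef_pos: [463.8, 203.6, 109.5]
tcp_rot: [-3.137, -0.004, 2.645]
contact_force: [-1.8, -1.0, -0.8]
opening: 0.402
grasp_force: 0.0
clock: 4.9
eef_pos: [467.7, 203.2, 114.8]
tcp_rot: [3.141, 0.001, 2.642]
contact_force: [0.0, -0.9, 1.1]
opening: 0.401
grasp_force: 0.0
(array([0.0021, 0.0015, 0.0012]), array([ 0. ,  1.5, 72.2]))
((575.6200561523438, 294.6600341796875), (149.8000030517578, 52.20000457763672), 53.13010025024414) [567.133297   326.92924472] 102.89679967767917 27.745060799753105 0.23672372877040107
((318.5, 246.5), (137.0, 29.0), 90.0) [466.67103998 205.59743647] 82.664602203685 15.728987594414084 2.653522369418801
((501.5270080566406, 153.83782958984375), (37.811767578125, 155.6858367919922), 9.462322235107422) [467.87070565 315.94126115] 80.05993500467675 19.452055979764786 2.5968381855938114
```

View pics/w6.png

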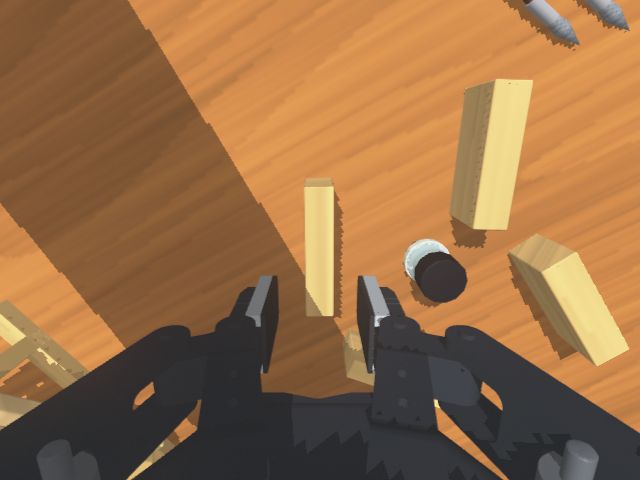

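The block is centred between the fingers (column 319) and the jar at (440,275) is clear of the right finger. Descend and grip.

```bash
python3 steer.py '0 0 0 1.5 1.2 36 0.4;0 0 0 0 0 36 0.4;0 0 0 0 0 0 0.4;0 0 0 0 0 0 0.4' | head -3; python3 steer.py '0 0 0 0 0 0 0;0 0 0 0 0 0 0;0 0 0 0 0 0 0;0 0 0 0 0 0 0;0 0 0 0 0 0 0' 40; python3 steer.py '0 0 0 0 0 0 0;0 0 0 0 0 0 0'
```

```text
clock: 5.28
eef_pos: [466.0, 203.8, 41.8]
tcp_rot: [-3.14, -0.001, 2.641]
clock: 5.7
eef_pos: [468.0, 204.8, 43.9]
tcp_rot: [3.138, 0.003, 2.641]
contact_force: [-0.1, -1.5, 9.0]
opening: 0.191
grasp_force: 40.7
clock: 5.87
eef_pos: [468.0, 204.8, 43.9]
tcp_rot: [3.138, 0.003, 2.641]
contact_force: [-0.5, -1.5, 8.5]
opening: 0.188
grasp_force: 40.7
```

Gripped: the opening of 0.188 (about 16–17 mm) matches block 17. Lift and work out the pre-insertion pose.

```bash
python3 steer.py '0 0 0 0 0 -38 0;0 0 0 0 0 -38 0;0 0 0 0 0 -38 0;0 0 0 0 0 0 0;0 0 0 0 0 0 0' | sed -n '2,3p;5,6p'
cat > tgt.py <<'E'
from bed import *
from rig import r
O=E.T@np.array([-409,109.1,263.0])
RT=np.c_[E[0],-E[1],-E[2]]
def go(b,s=None):
    s=s or r.sense();rpy=Ro.from_matrix(RT).as_euler('xyz')
    p=O+E.T@np.array(b,float)
    s2=dict(s);s2['tcp_rot']=rpy
    return "target",p.round(1),"rotvec",todelta(s,p,rpy)[0],"then shift",todelta(s2,p,rpy)[1]
def now():
    s=r.sense();R=Ro.from_euler('xyz',s['tcp_rot']).as_matrix()
    return "bed TCP",(E@(s['eef_pos']-O)).round(1),"rot err",Ro.from_matrix(RT.T@R).as_rotvec().round(4),"F bed",(E@s['contact_force']).round(1)
E
python3 -c "
from tgt import *
print(O,*go([0,9.2,90]))"
```

```text
eef_pos: [468.2, 205.0, 159.3]
tcp_rot: [3.136, 0.004, 2.641]
opening: 0.189
grasp_force: 39.5
[495.5668453  -18.45414259  49.25196908] target [537.3 -20.  129.5] rotvec [ 0.1649  0.4576 -0.6714] then shift [ -37.2 -233.9   14.5]
```

```bash
python3 steer.py '0.0236 0.0654 -0.0959 0 0 0 0;0.0236 0.0654 -0.0959 0 0 0 0;0.0236 0.0654 -0.0959 0 0 0 0;0.0236 0.0654 -0.0959 0 0 0 0;0.0236 0.0654 -0.0959 0 0 0 0' | sed -n '2,3p;5,6p'; python3 steer.py '0.0236 0.0654 -0.0959 0 0 0 0;0.0236 0.0654 -0.0959 0 0 0 0;0 0 0 0 0 0 0;0 0 0 0 0 0 0' | sed -n '2,3p;5,6p'; python3 -c "
from tgt import *
print(*go([0,9.2,90]));print(*now());print(r.sense()['qpos'])"
```

```text
eef_pos: [466.0, 203.8, 155.5]
tcp_rot: [-3.105, -0.346, 3.124]
opening: 0.191
grasp_force: 39.5
eef_pos: [466.1, 204.2, 154.3]
tcp_rot: [-3.138, -0.478, -2.961]
opening: 0.188
grasp_force: 39.5
target [537.3 -20.  129.5] rotvec [-0.0016 -0.0075 -0.0037] then shift [ -37.  -233.5    9.1]
bed TCP [  37.  -224.3   99.1] rot err [0.0016 0.0075 0.0037] F bed [ 0.3  1.1 -0.7]
[ 0.36034658  0.5396698   1.6713618   0.07999656  1.40256111 -1.42414546]
```

```bash
python3 steer.py '-0.0016 -0.0075 -0.0037 0 0 0 0;0 0 0 -6.2 -38.9 0 0;0 0 0 -6.2 -38.9 0 0;0 0 0 -6.2 -38.9 0 0;0 0 0 -6.2 -38.9 0 0' | sed -n '2,3p'; python3 steer.py '0 0 0 -6.2 -38.9 0 0;0 0 0 -6.2 -38.9 0 0;0 0 0 0 0 4 0;0 0 0 0 0 0 0;0 0 0 0 0 0 0' | sed -n '1,3p;5,6p'; python3 cap.py w7; python3 -c "
from tgt import *
print(*go([0,9.2,75]));print(*now())
import cv2
b=r.grab_frame('side')[:,:,::-1][200:380,260:440];a=cv2.imread('pics/w7.png')
b=cv2.resize(b,(400,400));a=cv2.resize(a[20:460,100:540],(400,400))
cv2.imwrite('pics/pair2.png',np.hstack([a,b]))"
```

```text
eef_pos: [516.7, 54.0, 144.6]
tcp_rot: [3.141, -0.467, -2.955]
clock: 7.87
eef_pos: [539.8, -19.0, 135.0]
tcp_rot: [3.14, -0.469, -2.956]
opening: 0.188
grasp_force: 39.6
target [530.6 -21.3 116.1] rotvec [0.0003 0.0009 0.0023] then shift [-0.1 -1.1 21.3]
bed TCP [ 0.1  8.1 96.3] rot err [-0.0003 -0.0009 -0.0023] F bed [ 0.2 -0.6 -0.3]
```

View pics/pair2.png

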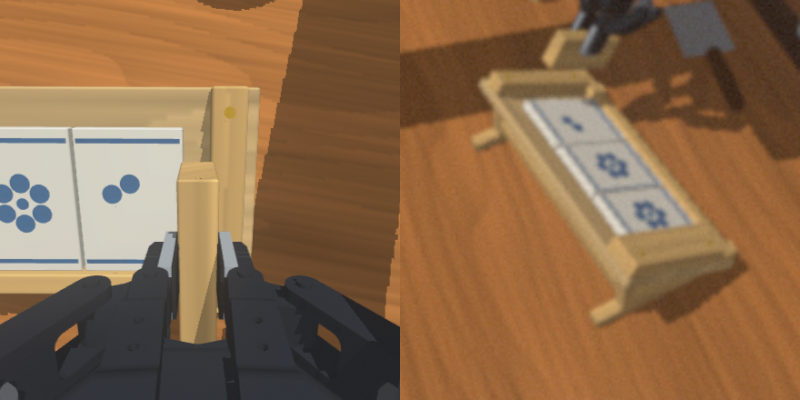

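The wrist panel shows the held block's upper end (180–218, 180) in line with the gap, between the tile edge (183) and the batten (212), and parallel to it. I refine the lateral offset from this view.

```bash
python3 - <<'E'
from tgt import *
g=cv2.imread("pics/w7.png").astype(int).sum(2)
for v in(170,180,188): print(v,"gap",300,g[v,296:350].tolist())
for v in(225,250,270): print(v,"blk",290,g[v,288:348].tolist())
E
```

```text
170 gap 300 [622, 624, 619, 616, 560, 450, 478, 479, 479, 480, 479, 483, 479, 481, 482, 480, 481, 478, 481, 478, 480, 480, 479, 480, 480, 479, 446, 348, 352, 349, 349, 349, 350, 349, 335, 297, 323, 380, 415, 440, 451, 453, 452, 457, 456, 460, 459, 460, 463, 467, 467, 472, 474, 474]
180 gap 300 [622, 622, 622, 614, 555, 449, 445, 462, 462, 462, 461, 463, 463, 464, 463, 463, 461, 458, 462, 465, 470, 471, 475, 478, 448, 351, 351, 351, 351, 349, 348, 351, 348, 349, 334, 293, 333, 383, 419, 445, 450, 454, 457, 457, 457, 459, 460, 462, 466, 467, 468, 472, 476, 474]
188 gap 300 [623, 621, 621, 615, 559, 461, 451, 465, 462, 462, 462, 465, 463, 463, 463, 462, 460, 461, 464, 462, 461, 462, 459, 461, 462, 430, 339, 337, 341, 338, 334, 337, 338, 340, 321, 296, 345, 389, 422, 448, 451, 451, 454, 456, 456, 456, 461, 463, 464, 467, 470, 472, 474, 476]
225 blk 290 [619, 622, 622, 622, 622, 578, 429, 381, 417, 451, 453, 453, 454, 454, 455, 454, 452, 453, 449, 450, 450, 450, 452, 446, 446, 441, 438, 437, 433, 432, 430, 432, 432, 435, 436, 438, 441, 445, 447, 450, 456, 461, 469, 477, 484, 494, 499, 508, 511, 511, 503, 482, 445, 433, 460, 461, 465, 462, 461, 459]
250 blk 290 [619, 618, 620, 619, 619, 619, 556, 344, 397, 434, 452, 455, 456, 457, 455, 451, 454, 451, 451, 452, 451, 450, 448, 445, 444, 440, 439, 434, 435, 430, 429, 432, 433, 437, 434, 437, 440, 440, 443, 444, 455, 459, 469, 476, 486, 495, 500, 504, 508, 507, 495, 465, 426, 459, 460, 462, 454, 447, 441, 433]
270 blk 290 [617, 615, 615, 616, 616, 616, 574, 427, 388, 426, 452, 452, 452, 454, 454, 451, 449, 450, 451, 450, 450, 446, 447, 444, 441, 440, 438, 434, 430, 426, 426, 429, 431, 430, 433, 434, 436, 438, 442, 445, 451, 459, 469, 473, 482, 491, 498, 503, 504, 506, 489, 461, 421, 459, 457, 462, 453, 440, 432, 428]
```

```bash
python3 - <<'E'
from tgt import *
np.set_printoptions(precision=2,suppress=True)
c=pickle.load(open("w7.pkl","rb"));b0=E@O
def at(u,v,z):return (onp(c,[(u,v)],263+z)-b0)[0]
for v in(170,188):print("tile",at(300.4,v,9),"batten foot",at(330.5,v,0),"battop",at(332.3,v,18))
for v in(225,250,270):print("blk",at(*{225:(293.7,225),250:(294.3,250),270:(294.6,270)}[v],92.4),at(*{225:(339.9,225),250:(339.6,250),270:(339.4,270)}[v],92.4))
E
```

```text
tile [45.74 18.09  9.  ] batten foot [44.81  0.45  0.  ] battop [46.69  0.13 18.  ]
tile [35.35 18.22  9.  ] batten foot [33.96  0.33  0.  ] battop [36.75  0.01 18.  ]
blk [34.93 16.89 92.4 ] [34.94  0.34 92.4 ]
blk [25.49 16.83 92.4 ] [25.5   0.28 92.4 ]
blk [17.66 16.85 92.4 ] [17.67  0.22 92.4 ]
```

```bash
python3 steer.py '0 0 0 0 -0.6 15 0;0 0 0 0 0 15 0;0 0 0 0 0 0 0;0 0 0 0 0 0 0;0 0 0 0 0 0 0' | sed -n '1,6p'; python3 -c "
from tgt import *
print(*now())"; python3 cap.py w8; python3 - <<'E'
from tgt import *
g=cv2.imread("pics/w8.png").astype(int).sum(2)
for v in(165,185): print(v,g[v,285:345].tolist())
for v in(225,260): print(v,g[v,285:345].tolist())
E
```

```text
clock: 8.38
eef_pos: [527.7, -21.5, 108.7]
tcp_rot: [3.14, -0.469, -2.953]
contact_force: [0.4, -0.2, -0.1]
opening: 0.192
grasp_force: 39.5
bed TCP [-0.7  8.9 67. ] rot err [ 0.0006 -0.0008 -0.0037] F bed [-0.4  0.2  0.1]
165 [665, 665, 666, 665, 664, 667, 667, 667, 667, 668, 668, 667, 664, 629, 482, 440, 461, 462, 462, 462, 463, 461, 462, 461, 461, 461, 462, 461, 464, 462, 462, 462, 461, 461, 460, 461, 461, 430, 337, 337, 335, 334, 337, 336, 336, 336, 334, 336, 324, 297, 287, 333, 376, 400, 425, 441, 443, 444, 445, 445]
185 [609, 610, 607, 611, 610, 608, 609, 610, 610, 610, 610, 612, 601, 562, 481, 430, 452, 451, 450, 452, 450, 454, 451, 451, 450, 450, 450, 449, 452, 451, 452, 455, 461, 463, 468, 471, 442, 347, 345, 345, 346, 344, 346, 344, 346, 345, 343, 346, 330, 279, 301, 354, 386, 415, 436, 439, 443, 444, 448, 448]
225 [609, 610, 609, 609, 611, 610, 609, 609, 567, 419, 373, 412, 443, 442, 443, 443, 445, 444, 445, 442, 442, 441, 441, 442, 439, 438, 435, 436, 432, 430, 424, 423, 424, 421, 423, 425, 426, 431, 431, 433, 436, 436, 442, 448, 452, 460, 467, 477, 485, 490, 498, 504, 500, 491, 471, 434, 417, 443, 445, 445]
260 [605, 600, 551, 438, 436, 435, 435, 434, 434, 409, 349, 388, 426, 444, 444, 447, 445, 444, 442, 442, 442, 443, 443, 441, 440, 438, 435, 433, 431, 427, 424, 422, 417, 421, 422, 421, 423, 426, 427, 427, 430, 430, 437, 443, 450, 458, 465, 471, 481, 489, 494, 498, 493, 484, 451, 402, 441, 443, 443, 446]
```

```bash
python3 - <<'E'
from tgt import *
np.set_printoptions(precision=2,suppress=True)
c=pickle.load(open("w8.pkl","rb"));b0=E@O
def at(u,v,z):return (onp(c,[(u,v)],263+z)-b0)[0]
print("tile",at(298.7,165,9),at(298.5,185,9),"foot",at(333.3,165,0),at(333.4,185,0),"top",at(335.5,165,18),at(335.5,185,18))
print("blk",at(293.4,225,63.1),at(340.0,225,63.1),at(294.3,260,63.1),at(339.6,260,63.1))
E
```

```text
tile [50.26 18.04  9.  ] [40.39 18.24  9.  ] foot [49.51  0.61 -0.  ] [39.14  0.39  0.  ] top [51.14  0.37 18.  ] [41.77  0.21 18.  ]
blk [33.91 17.37 63.1 ] [33.97  0.65 63.1 ] [20.56 17.23 63.1 ] [20.62  0.52 63.1 ]
```

```bash
python3 steer.py '0 0 0.006 0 -0.3 3 0;0 0 0 0 0 3 0;0 0 0 0 0 0 0;0 0 0 0 0 0 0' | sed -n '1p;4p'; python3 -c "
from tgt import *
print(*now())"; python3 steer.py '0 0 0 0 0 2 0;0 0 0 0 0 0 0;0 0 0 0 0 2 0;0 0 0 0 0 0 0' | sed -n '1p;4p'; python3 -c "
from tgt import *
print(*now())"
```

```text
clock: 8.77
contact_force: [1.0, 0.1, -0.7]
bed TCP [-0.5  9.9 60. ] rot err [-0.      0.0003  0.0031] F bed [-1.2  0.1 -0.2]
clock: 9.1
contact_force: [-0.4, 1.2, 0.5]
bed TCP [-0.5  9.9 55.8] rot err [0.     0.0002 0.0031] F bed [ 0.4 -1.2  0.3]
```

```bash
python3 cap.py w9; python3 - <<'E'
from tgt import *
np.set_printoptions(precision=2,suppress=True)
print(*now())
g=cv2.imread("pics/w9.png").astype(int).sum(2)
for v in(150,170,235,265): print(v,g[v,285:345].tolist())
E
```

```text
bed TCP [-0.5  9.9 55.9] rot err [-0.  0.  0.] F bed [-0.6 -0.1 -0.6]
150 [476, 476, 474, 474, 474, 475, 475, 474, 475, 477, 475, 472, 475, 474, 477, 475, 473, 474, 475, 473, 476, 475, 476, 474, 475, 476, 477, 481, 483, 481, 483, 482, 481, 483, 483, 482, 481, 483, 482, 481, 481, 484, 450, 347, 351, 351, 351, 349, 350, 349, 350, 331, 275, 282, 329, 371, 396, 420, 438, 441]
170 [605, 606, 605, 605, 602, 603, 603, 604, 605, 605, 605, 603, 596, 556, 477, 434, 462, 462, 461, 462, 462, 462, 462, 461, 461, 459, 460, 460, 460, 460, 458, 459, 459, 460, 459, 458, 458, 458, 431, 352, 351, 355, 346, 334, 333, 334, 336, 333, 333, 334, 327, 308, 276, 296, 349, 380, 405, 424, 438, 438]
235 [601, 602, 601, 602, 559, 433, 432, 437, 420, 379, 357, 404, 432, 437, 439, 439, 441, 439, 439, 442, 437, 439, 436, 437, 434, 434, 434, 430, 427, 425, 423, 420, 420, 417, 417, 419, 423, 424, 430, 429, 432, 430, 436, 441, 451, 460, 467, 470, 478, 485, 493, 497, 493, 483, 458, 421, 429, 434, 439, 438]
265 [434, 430, 430, 430, 432, 431, 430, 429, 430, 403, 335, 380, 416, 438, 439, 439, 440, 442, 441, 438, 439, 438, 437, 437, 434, 434, 429, 428, 427, 421, 422, 417, 415, 412, 417, 415, 419, 422, 425, 426, 426, 430, 432, 440, 446, 453, 461, 468, 477, 485, 488, 492, 491, 474, 445, 397, 433, 432, 434, 434]
```

```bash
python3 - <<'E'
from tgt import *
np.set_printoptions(precision=2,suppress=True)
c=pickle.load(open("w9.pkl","rb"));b0=E@O
def at(u,v,z):return (onp(c,[(u,v)],263+z)-b0)[0]
print("tile",at(298.5,170,9),"foot",at(336,150,0),at(336,170,0),"top",at(339,150,18),at(339,170,18))
print("blk",at(293.4,235,52),at(340.0,235,52),at(294.3,265,52),at(339.7,265,52))
E
```

```text
tile [49.34 18.2   9.  ] foot [57.88  0.47  0.  ] [48.35  0.36 -0.  ] top [58.76  0.09 18.  ] [50.21 -0.02 18.  ]
blk [30.5  18.19 52.  ] [30.45  1.35 52.  ] [18.94 18.11 52.  ] [18.88  1.3  52.  ]
```

The block has drifted about 0.6 mm toward the tile, so I correct that and feel my way down.

```bash
python3 steer.py '0 0 0 0 0.6 0 0;0 0 0 0 0 0 0;0 0 0 0 0 0 0' | sed -n '1p'; python3 -c "
from tgt import *
print(*now())"; python3 steer.py '0 0 0 0 0 2 0;0 0 0 0 0 0 0' | sed -n '4p'; python3 -c "
from tgt import *
print(*now())"; python3 steer.py '0 0 0 0 0 2 0;0 0 0 0 0 0 0'| sed -n '4p'; python3 -c "
from tgt import *
print(*now())"
```

```text
clock: 9.4
bed TCP [-0.6  9.4 56.2] rot err [ 0.0003 -0.0002  0.0031] F bed [-0.8  0.8 -0.8]
contact_force: [0.0, -0.2, -1.3]
bed TCP [-0.6  9.4 54. ] rot err [ 0.0003 -0.0003  0.0031] F bed [-0.6  0.2 -1.2]
contact_force: [0.6, -2.1, -1.0]
bed TCP [-0.6  9.4 51.9] rot err [ 0.0002 -0.0001  0.0031] F bed [-0.7  2.2 -0.8]
```

```bash
python3 steer.py '0 0 0 0 0 2 0;0 0 0 0 0 0 0' | sed -n '4p'; python3 -c "
from tgt import *
print(*now())"; python3 steer.py '0 0 0 0 0 2 0;0 0 0 0 0 0 0'| sed -n '4p'; python3 -c "
from tgt import *
print(*now())"
```

```text
contact_force: [0.5, -1.4, -0.6]
bed TCP [-0.6  9.4 49.9] rot err [ 0.0002 -0.0001  0.0031] F bed [-0.4  1.5 -0.4]
contact_force: [0.6, -2.4, -1.5]
bed TCP [-0.6  9.4 47.9] rot err [ 0.0002 -0.      0.0031] F bed [-0.8  2.5 -1.2]
```

```bash
for i in 1; do python3 steer.py '0 0 0 0 0 1.5 0;0 0 0 0 0 0 0' | sed -n '4p'; python3 -c "
from tgt import *
print(*now())"; done; python3 steer.py '0 0 0 0 0 1.5 0;0 0 0 0 0 0 0'| sed -n '4p'; python3 -c "
from tgt import *
print(*now())"
```

```text
contact_force: [0.9, -2.5, -1.8]
bed TCP [-0.6  9.4 46.5] rot err [ 0.0003 -0.      0.0031] F bed [-1.2  2.6 -1.4]
contact_force: [0.6, -2.1, 5.2]
bed TCP [-0.6  9.4 45.8] rot err [ 0.0003 -0.0006  0.0031] F bed [2.1 2.2 4.8]
```

```bash
python3 steer.py '0 0 0 0 0 1 0;0 0 0 0 0 0 0'| sed -n '4p'; python3 -c "
from tgt import *
print(*now())"
```

```text
contact_force: [2.0, -1.1, 13.1]
bed TCP [-0.6  9.4 45.8] rot err [ 0.0004 -0.0013  0.0032] F bed [ 4.4  1.5 12.5]
```

It goes in freely and lands at TCP bed z of 45.8 without forcing, with no resistance at tile level (about 55). A small sideways feel will check the play.

```bash
python3 steer.py '0 0 0 0 1 -1 0;0 0 0 0 0 0 0;0 0 0 0 0 0 0' >/dev/null; python3 -c "
from tgt import *
print(*now())"; python3 steer.py '0 0 0 0 1 0 0;0 0 0 0 0 0 0;0 0 0 0 0 0 0' >/dev/null; python3 -c "
from tgt import *
print(*now())";  python3 steer.py '0 0 0 0 -2.5 0 0;0 0 0 0 0 0 0;0 0 0 0 0 0 0' >/dev/null; python3 -c "
from tgt import *
print(*now())";  python3 steer.py '0 0 0 0 -1 0 0;0 0 0 0 0 0 0;0 0 0 0 0 0 0' >/dev/null; python3 -c "
from tgt import *
print(*now())"
```

```text
bed TCP [-0.6  9.3 45.8] rot err [ 0.0021 -0.0008  0.0031] F bed [1.2 6.6 4.1]
bed TCP [-0.6  9.2 45.8] rot err [ 0.0037 -0.0008  0.003 ] F bed [ 1.2 11.   4.2]
bed TCP [-0.6  9.7 45.8] rot err [-0.0006 -0.0007  0.0033] F bed [2.5 0.2 5. ]
bed TCP [-0.7  9.8 45.8] rot err [-0.002  -0.0006  0.0032] F bed [ 1.6 -3.7  5.7]
```

Contact on both sides within under 1 mm of play: block 17 is seated and nothing wider can fit. Release and retreat.

```bash
python3 steer.py '0 0 0 0 0.6 0 0;0 0 0 0 0 0 0' >/dev/null; python3 steer.py '0 0 0 0 0 0 0.4;0 0 0 0 0 0 0.4;0 0 0 0 0 0 0.4;0 0 0 0 0 0 0.4;0 0 0 0 0 0 0.4'; python3 steer.py '0 0 0 0 0 -20 0.4;0 0 0 0 0 -30 0.4;0 0 0 0 0 -35 0.4;0 0 0 0 0 -35 0.4;0 0 0 0 0 0 0.4' ; python3 steer.py '0 0 0 0 0 0 0.4;0 0 0 0 0 0 0.4'>/dev/null; python3 cap.py w10; python3 -c "
from h import *
from rig import r
a=cv2.resize(cv2.imread('pics/w10.png')[40:440,120:520],(400,400));b=cv2.resize(r.grab_frame('side')[:,:,::-1][140:340,240:440],(400,400))
cv2.imwrite('pics/end.png',np.hstack([a,b]))"
```

```text
clock: 12.15
eef_pos: [517.9, -24.6, 89.1]
tcp_rot: [-3.14, -0.47, -2.96]
contact_force: [0.1, 0.1, -0.3]
opening: 0.402
grasp_force: 0.0
clock: 12.57
eef_pos: [576.3, -14.3, 201.8]
tcp_rot: [-3.138, -0.46, -2.961]
contact_force: [0.5, -0.0, -0.1]
opening: 0.4
grasp_force: 0.0
```

View pics/end.png

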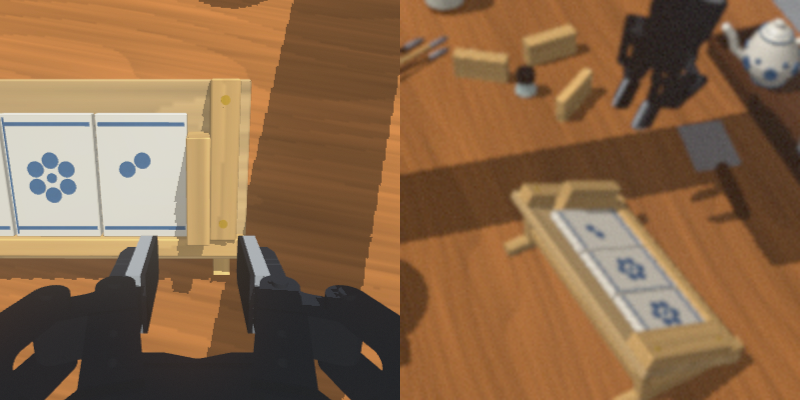

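The final view shows the block standing in the gap, from (188,135) to (210,245), between the tile and the batten. The gripper is clear, and the other three blocks and the jar are untouched.

```bash
python3 -c "
from rig import r
print(r.sign_off())"
```

```text
the job is handed in; nothing more can be done
None
```

Block 17 is seated in the gap (measured at about 18 mm), down on the face and released, and the job is handed in with no verdict shown; block 17 was the only block I tried, the wider two being ruled out by that measurement and under 1 mm of sideways play, and the other three were left standing where they were.

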